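# Make up a contact-lens kit and a foreign-body kit in foam-lined trays

### The arm

A 6-joint arm with a two-finger parallel gripper is mounted at the origin on a cart in front of the work surface, level with it; the furniture and walls round the work are solid. World frame = base frame: x ahead of the robot, y to its left, z up, the work surface at z = 0. Lengths are in m, angles in rad, forces in N, time in s.
With the tool pointing down it reaches from about 0.375 to 0.975 m from the base axis. Payload 3.8 kg.
Tool frame: the origin (TCP) lies midway between the tips of the shut fingers; the grasp point (between the pads) lies 19 mm behind it; z points along the fingers, y is the line along which they close (so a half turn about z gives the same grasp; the last joint's range is limited). The gripper opens to 85 mm and grips with 20 to 120 N. Pads are 22 mm wide; open, the fingers measure 114 mm over their backs; the gripper's body (76 mm by 85 mm) begins 54 mm behind the grasp point. The pads swing forward as they close: fully open they stand 13 mm farther back than shut.
Start: joints at [1.097, 0.264, 1.604, -0, 1.274, -0.037], TCP at [0.286, 0.612, 0.231] pointing down, gripper open.
Joint ranges: [-2.63, 2.63], [-0.94, 2.18], [0.31, 2.57], [-1.31, 4.45], [0, 2.66], [-2.55, 2.55]. Speed limits (rad/s): [2.57, 2.57, 3.14, 3.14, 3.14, 3.14].

### API

Orientations are given as a rotation vector (axis times angle).
In Python, from workcell import status, read_camera, workorder, masks_of gives the robot as it stands.
- The arm moves only by the tool drive_tool, never from a script. Its argument "rows" is a list of rows, each a list of 7 numbers: the turn, a rotation vector about the tool's x, y, z in degrees, then the shift along the tool's x, y, z in m, then the opening, from 0 (shut) to 1 (fully open). In form: [[ax, ay, az, tx, ty, tz, claw], ...]. A call has 1 to 8 rows; each row shifts and turns the commanded pose from where the row before left it, along the tool's axes as they then stand; what a row does not reach is not made up. A row lasts 1/12 s, in which the tool goes at most 41.7 mm and 7.16 degrees, less where a joint would pass 70% of its speed; a pose out of reach is approached as far as the arm can. A call is refused whole if a number of a shift passes 0.0417 or a number of a turn 7.16, either way. A call with a gripper value outside its range is refused whole. The fingers move at their own pace and stop on an object; "force" is the grip in N (left out, the last holds). Time passes only in rows, so rows that do not move let the fingers close. It gives the time, the measured TCP pose, the force, the opening and the grip force at its end, in the units of the state.
- status.read_state(): the state, without advancing time (a new reading comes with each control period).
- read_camera(name): name is "side" or "top"; returns a dict with "color" (384x512x3 uint8, red, green, blue), "intrinsics" (3x3 intrinsics, pixels), "world_from_camera" (4x4, takes a point from camera to world coordinates). Camera axes: x right, y up, looking along -z (the intrinsics and any distortion apply to the point x, -y, -z); pixel columns grow to the right and rows downward; lengths in m; the calibration is good to about 2 mm. A picture is of the moment at which its call begins. There is no depth.
- workorder.finish_job(): hands the job in; it is judged then, once.
Trained networks look in a picture, given as the dict that the camera call returned (one of the last four; its "shot" number tells which), for a name from the list of things; names that differ only in an ending like _2 or _b are one class to them, and where a whole thing is asked for, a point or a joint stands for the part that bears it (a point fixed in the world has none). Each returns a list of dicts, best first, with "score" (0 to 1); they miss things now and then, are a little off and sometimes report something else, mostly with a low value. They report only what shows in the picture. A call takes as long as a camera call. They do not tell look-alikes from the thing itself.
- masks_of(picture, name): "mask" (384x512 bool, what is visible of it) and "bbox" ([left, top, right, bottom] in pixels, round what is visible of it).
The state is a dict: "time": time; "q": joint angles; "joint_vel": joint speeds; "joint_torque": joint torques, N m; "tool_pos": TCP position; "tcp_rot": TCP orientation; "wrist_force": force on the tool from outside, world axes, zero at the start; "torque": the same for the moment, N m; "width": opening from 0.0 (shut) to 1.0 (fully open); "grip_force": force on a finger pad.
Only numpy, scipy, OpenCV 4.12 (cv2) and the standard library are available. Lean on these libraries where they do the work, as an engineer would, in place of code of your own. Each camera call takes 0.05 s, during which the arm holds its last target. There are 200 camera calls.

### The job

Make up the two kits in the foam-lined trays: the contact-lens kit is the lens case and the tall lens spray bottle, the foreign-body kit is the penlight, the tweezers and the small eye-drop bottle. Put each thing fully home on the floor of the cut-out made for it, lens case caps up, bottles upright, and leave the screwdriver lying where it is.

Things in the scene. Friction and masses are not known exactly. Their poses are not given: they have to be found in the camera images.
- lens_kit_tray: Tray of the contact-lens kit: white, x 158 by y 128 mm, fixed; black foam, top 15 mm up; cut-out floors (grey) 5 mm up. Origin: centre of underside. Cut-out centres (x, y) mm: lens case (25, -12), 84 along x by 44; spray, round, 46 across, (-47, 25). A finger channel as deep, x 3 to 47, runs across the case pocket from the -y edge (rim cut away) to y 28. Rim 17 mm high.
- eye_kit_tray: Tray of the foreign-body kit: white, x 158 by y 128 mm, fixed; black foam, top 15 mm up; cut-out floors (grey) 5 mm up. Origin: centre of underside. Cut-out centres (x, y) mm: penlight (0, -46), 141 along x by 29; tweezers (0, -6), 138 along x by 28; eye drops, round, 42 across, (46, 36). A finger channel as deep, x -22 to 22, crosses both grooves from the -y edge (rim cut away) to y 30.
- lens_case: Contact lens case on the desk, 30 x 68 x 19 mm: two 30 mm screw caps (light blue, white), 38 mm apart along its y, 12 to 18 mm up, on a low narrow bridge. Origin: centre of underside, midway between the caps; z up. Fingers closing along its x over the middle pinch both caps where they are about 22 mm wide. Either cap may lead.
- lens_spray: Tall slim round bottle, white and blue label, dark blue cap, standing upright on the desk: body 31 mm in diameter and 88 mm high, cap 17 mm across, 105 mm high in all. Origin: centre of the underside, z up.
- eye_drops: Small bottle, white with a red label and red cap, standing upright on the open desk between the instrument tray and the large lens case (the one at the back left is no part of this): 58 mm high; body 22 mm across, up to 49 mm high (it handles like a 22 mm square with sides along its x and y), cap 12 mm across. Origin: centre of the underside, z up.
- penlight: White pen torch lying in the shallow metal instrument tray (floor 3 mm above the desk, rim 16 mm): a straight barrel 125 mm long along its y, 15 mm wide and 15 mm high. Origin: centre of the underside, z up. Either end may lead.
- tweezers: Steel tweezers lying in the instrument tray: 122 mm long along its y, 14 mm wide at the middle along x, 9 mm high. Origin: centre of the underside, z up. Either end may lead.
- screwdriver_small: Small screwdriver with a yellow wooden handle lying in the instrument tray, 100 mm long along its y, 11 mm thick. Not part of a kit; stays where it is. Origin: centre of the underside.
Not all that is in view belongs to the job. Of the things that look like the lens_spray, the largest one is meant.

How it is judged:
By the outcome, as a careful person would: the job done as asked, in the order asked, and still so for the second after the job is handed in, with the robot touching nothing.
It also fails if it takes over 120 s, if anything falls off the work surface, if the arm or the gripper's body presses on something with over 40 N, if the wrist force passes 120 N, or if a joint passes its speed limit or range.

## Working session

There is one attempt and no reset: what is moved stays moved. The work goes in short steps, Python scripts to look and compute and a tool call to move; the robot and the scene stay as the last step left them, time stands still between calls to the robot, and variables do not carry over. Pictures are saved under pics/ and viewed, at most 14 in all, crops included, and the job is handed in when it is done.

Besides the shell and the picture viewer there is one more tool, called after "Emit:" as a command line: name --pt "numbers of a row" for each row, then --argument value for the rest. drive_tool: Moves the arm, as the interface text tells. Its arguments: {"type":"object","properties":{"rows":{"type":"array"},"force":{"type":"number"}},"required":["rows"]}

```bash
mkdir -p pics; ls; cat > h.py <<'E'
import numpy as np, cv2
from workcell import status, read_camera, workorder, masks_of
def ray(p,u,v):
    K=np.array(p["intrinsics"]);T=np.array(p["world_from_camera"])
    a=np.linalg.inv(K)@[u,v,1]; d=T[:3,:3]@[a[0],-a[1],-a[2]]
    return T[:3,3],d
def at(p,u,v,z):
    o,d=ray(p,u,v); return o+d*(z-o[2])/d[2]
def proj(p,X):
    K=np.array(p["intrinsics"]);T=np.array(p["world_from_camera"])
    c=T[:3,:3].T@(np.array(X)-T[:3,3]); a=K@[c[0],-c[1],-c[2]]; return a[:2]/a[2]
E
python3 - <<'E'
from h import *
for n in ("top","side"):
    p=read_camera(n); print(n,[k for k in p if k!="color"],np.round(p["intrinsics"],1).tolist(),np.round(p["world_from_camera"],3).tolist())
    cv2.imwrite(f"pics/{n}0.png",cv2.resize(p["color"][:,:,::-1],(800,600),interpolation=cv2.INTER_CUBIC))
    for o in "lens_kit_tray eye_kit_tray lens_case lens_spray eye_drops penlight tweezers screwdriver_small".split():
        for m in masks_of(p,o):
            ys,xs=np.nonzero(m["mask"]); print(o,round(m["score"],2),[round(float(b)) for b in m["bbox"]],len(xs),np.round(at(p,xs.mean(),ys.mean(),0),3)[:2])
print(status.read_state())
E
```

```text
pics
top ['intrinsics', 'world_from_camera', 'shot'] [[364.3, 0.0, 252.6], [0.0, 364.3, 188.2], [0.0, 0.0, 1.0]] [[0.024, 0.989, -0.143, 0.401], [-0.999, 0.021, -0.024, 0.06], [-0.021, 0.144, 0.989, 0.965], [0.0, 0.0, 0.0, 1.0]]
lens_kit_tray 0.92 [192, 184, 250, 252] 3249 [0.452 0.167]
eye_kit_tray 0.71 [118, 166, 184, 232] 3090 [0.507 0.356]
lens_case 0.54 [263, 162, 286, 176] 220 [0.6   0.021]
lens_case 0.47 [122, 163, 184, 235] 3156 [0.507 0.356]
lens_spray 0.55 [306, 160, 321, 178] 176 [ 0.593 -0.082]
lens_spray 0.52 [331, 166, 348, 177] 121 [ 0.598 -0.153]
lens_spray 0.52 [117, 165, 185, 234] 3170 [0.507 0.356]
lens_spray 0.4 [202, 153, 212, 170] 117 [0.613 0.21 ]
eye_drops 0.49 [357, 170, 369, 176] 84 [ 0.589 -0.208]
penlight 0.7 [192, 183, 250, 252] 3203 [0.452 0.167]
penlight 0.68 [348, 210, 357, 254] 217 [ 0.432 -0.18 ]
tweezers 0.54 [307, 161, 321, 177] 172 [ 0.595 -0.083]
screwdriver_small 0.56 [286, 221, 294, 247] 84 [ 0.42 -0.02]
side ['intrinsics', 'world_from_camera', 'shot'] [[463.9, 0.0, 257.5], [0.0, 463.9, 183.7], [0.0, 0.0, 1.0]] [[0.963, 0.134, -0.234, 0.271], [
[... 942 characters left out ...]
366]
{'time': 0.9, 'q': array([ 1.09708022e+00,  2.63863780e-01,  1.60399578e+00, -3.13317532e-06,
        1.27369421e+00, -3.68958494e-02]), 'joint_vel': array([ 4.11401283e-04,  1.09450731e-03,  1.33106108e-04, -4.07659910e-04,
       -1.12040496e-03,  9.64254521e-05]), 'joint_torque': array([-1.07697862e-03, -5.15044427e+01, -3.67737579e+01, -1.08361610e-04,
        5.55364113e-04, -4.24071445e-06]), 'tool_pos': array([0.28556574, 0.61161819, 0.23130644]), 'tcp_rot': array([6.80709207e-01, 3.06694627e+00, 5.79189641e-05]), 'wrist_force': array([-0.28347716,  0.47350653, -0.29586828]), 'torque': array([-0.00892749,  0.01273005, -0.05358526]), 'grip_force': 0.0, 'width': 0.9989142120752716}
```

View pics/top0.png

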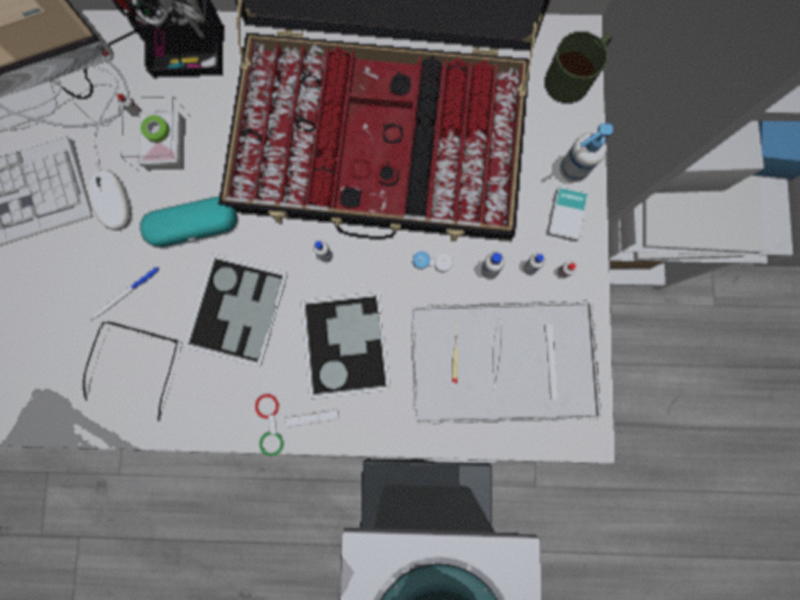

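View pics/side0.png

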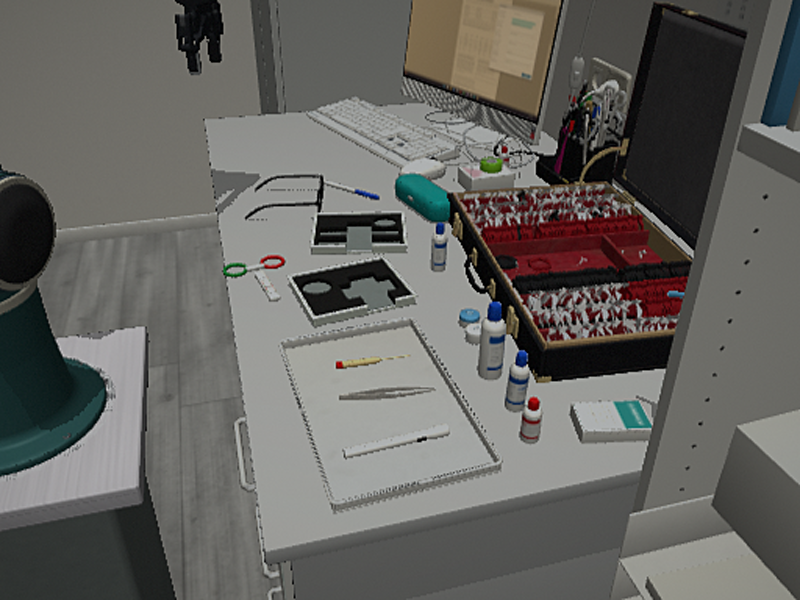

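Top picture (800 scale): lens case (432,262), eye tray (237,310, drops pocket upper left), lens tray (345,345, spray pocket lower left), and an instrument tray holding screwdriver (455,358), tweezers (497,352) and penlight (551,362).
Look-alikes:
- **Spray:** (494,263) is the largest; (537,262) is medium and (321,250) is small. I choose (494,263), which is side (491,340).
- **Eye drops:** (569,268), which is side (531,420), not the red cap at the back left (122,100).
- **Pens:** blue pen (130,290) and white ruler (312,418) are not the penlight.

```bash
cat > fit.py <<'E'
from h import *
from scipy.optimize import least_squares
def circ(r,z): 
    t=np.linspace(0,2*np.pi,33); return np.c_[r*np.cos(t),r*np.sin(t),0*t+z]
def box(a,b,z0,z1): return np.array([[i*a/2,j*b/2,z] for i in(-1,1) for j in(-1,1) for z in(z0,z1)])
cap=np.vstack([circ(.015,z)+[0,s*.019,0] for z in(0,.017) for s in(-1,1)])
M=dict(lens_case=cap,lens_spray=np.vstack([circ(.0155,0),circ(.0155,.085),circ(.0085,.105)]),
 eye_drops=np.vstack([circ(.011,0),circ(.011,.047),circ(.006,.058)]),
 penlight=box(.015,.125,.003,.018),tweezers=box(.014,.122,.003,.012),
 lens_kit_tray=box(.158,.128,0,.017),eye_kit_tray=box(.158,.128,0,.017))
th=np.linspace(0,2*np.pi,24,endpoint=False); D=np.c_[np.cos(th),np.sin(th)]
def pose(P,x): 
    c,s=np.cos(x[2]),np.sin(x[2]); return P@np.array([[c,s,0],[-s,c,0],[0,0,1]])+[x[0],x[1],0]
def uv(p,X): return np.array([proj(p,a) for a in X])
def fit(name,obs,x0):
    def f(x):
        r=[]
        for p,m in obs:
            ys,xs=np.nonzero(m); o=(np.c_[xs,ys]@D.T).max(0)+.5*0
            r.append((uv(p,pose(M[name],x))@D.T).max(0)-o)
        r=np.concatenate(r); return np.r_[r,(x[2]-x0[2])*2]
    s=least_squares(f,x0,loss="soft_l1",x_scale=[.01,.01,.1]); return s.x,np.sqrt(np.mean(s.fun**2))
E
cat > m1.py <<'E'
from fit import *
P={n:read_camera(n) for n in("top","side")}
G={"lens_kit_tray":(.45,.167,-.05),"eye_kit_tray":(.505,.356,-.25),"lens_case":(.6,.02,0),"lens_spray":(.585,-.08,0),"eye_drops":(.58,-.2,0),"penlight":(.432,-.17,-1.57),"tweezers":(.44,-.09,-1.57)}
im={n:cv2.resize(P[n]["color"][:,:,::-1],None,fx=4,fy=4,interpolation=cv2.INTER_CUBIC) for n in P}
for o,g in G.items():
    obs={}
    for n,p in P.items():
        c=uv(p,pose(M[o],g)).mean(0); best=None
        for m in masks_of(p,o):
            ys,xs=np.nonzero(m["mask"]); d=np.hypot(xs.mean()-c[0],ys.mean()-c[1])
            if d<12 and (best is None or d<best[0]): best=(d,m["mask"])
        if best: obs[n]=(p,best[1])
    for k in list(obs)+["both"]:
        l=list(obs.values()) if k=="both" else [obs[k]]
        x,e=fit(o,l,g); print(o,k,np.round(x,4),round(e,2))
    for n,p in P.items():
        h=cv2.convexHull((uv(p,pose(M[o],x))*4+2).astype(np.int32)); cv2.polylines(im[n],[h],True,(0,255,0),1)
    if "tray" in o:
        Q=[(25+42*a,-12+22*b) for a,b in((1,1),(1,-1),(-1,-1),(-1,1))] if "lens" in o else [(70.5*a,-6+14*b) for a,b in((1,1),(1,-1),(-1,-1),(-1,1))]
        r=circ(.023,.005)+[-.047,.025,0] if "lens" in o else circ(.021,.005)+[.046,.036,0]
        for q in(np.c_[np.array(Q)/1000,[.005]*4],r):
            for n,p in P.items(): cv2.polylines(im[n],[(uv(p,pose(q,x))*4+2).astype(np.int32)],True,(0,0,255),1)
cv2.imwrite("pics/topA.png",im["top"][580:1060,440:1080]); cv2.imwrite("pics/topB.png",im["top"][580:1100,1000:1560]); cv2.imwrite("pics/sideB.png",im["side"][700:1240,800:1450])
E
python3 m1.py
```

```text
lens_kit_tray top [0.4531 0.1645 0.1364] 0.71
lens_kit_tray side [0.4542 0.1694 0.1395] 0.93
lens_kit_tray both [0.4535 0.1653 0.1362] 0.94
eye_kit_tray top [ 0.5072  0.3532 -0.2239] 0.49
eye_kit_tray side [ 0.5086  0.3541 -0.2335] 0.46
eye_kit_tray both [ 0.5078  0.3533 -0.2269] 0.52
lens_case side [ 0.5966  0.0245 -0.2171] 1.03
lens_case both [ 0.5966  0.0245 -0.2171] 1.03
lens_spray top [ 0.5842 -0.075   0.0948] 0.95
lens_spray side [ 0.5868 -0.0759  0.0256] 0.42
lens_spray both [ 0.586  -0.076  -0.0207] 0.84
eye_drops top [ 0.584  -0.2023 -0.0307] 0.98
eye_drops side [ 0.5858 -0.2033  0.0594] 0.91
eye_drops both [ 0.5852 -0.2032 -0.1144] 1.0
penlight top [ 0.4326 -0.1769 -1.5484] 1.83
penlight side [ 0.4341 -0.1762 -1.4638] 1.87
penlight both [ 0.4337 -0.1767 -1.4702] 1.92
tweezers side [ 0.4444 -0.0833 -1.363 ] 6.19
tweezers both [ 0.4444 -0.0833 -1.363 ] 6.19
```

View pics/topA.png

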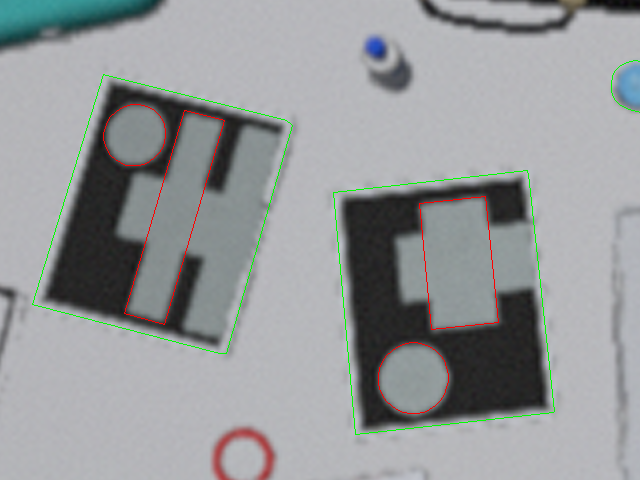

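View pics/topB.png

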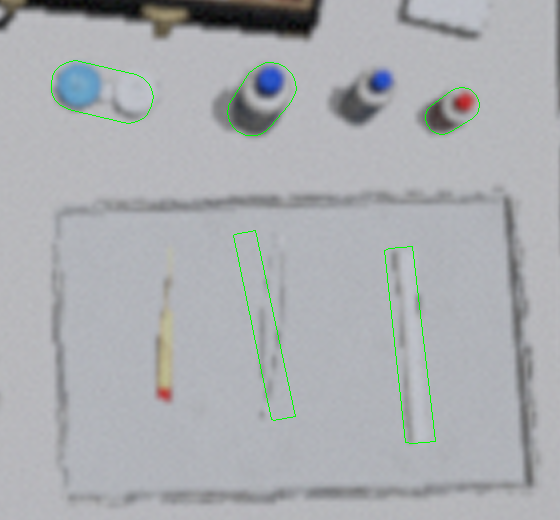

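View pics/sideB.png

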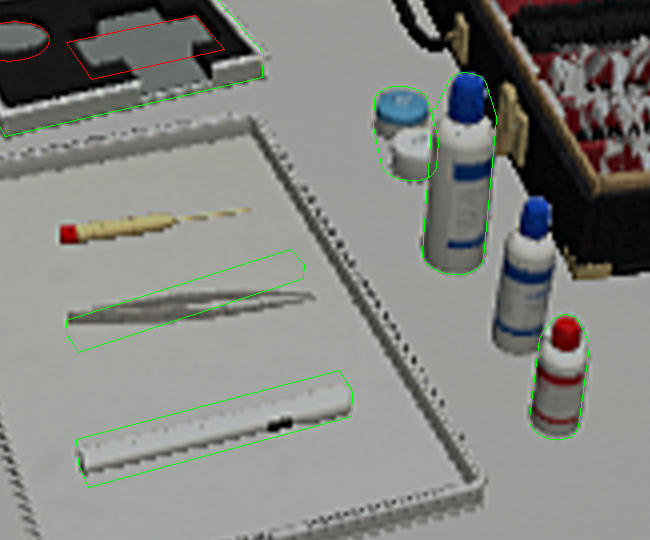

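Overlays show the trays fitted well (pockets match). The chosen spray (crop 2: 265,95) is clearly the largest bottle, and the red drops are at (455,108). The case, tweezers and penlight fits are a bit skewed, so I'll measure those from hand-picked pixels.

```bash
cat > plan.py <<'E'
from h import *
from scipy.spatial.transform import Rotation as R
def plan(*wp):
    """waypoints (x,y,z,closing-axis angle deg in world); prints turn and tool-axis shifts"""
    s=status.read_state(); r=R.from_rotvec(s["tcp_rot"]); p=np.array(s["tool_pos"])
    for w in wp:
        y=r.as_matrix()[:,1]; d=(w[3]-np.degrees(np.arctan2(y[1],y[0]))+90)%180-90
        # world +d about z = tool -d (tool z down)
        r2=R.from_euler("z",d,degrees=True)*r; t=r2.as_matrix().T@(np.array(w[:3])-p)
        print("turn z %.1f (%.1f rows)  shift %s mm (%.1f rows)"%(-d,abs(d)/7.16,np.round(t*1000,1),np.linalg.norm(t)/.041))
        r,p=r2,np.array(w[:3])
E
python3 - <<'E'
from h import *; from plan import plan
t=read_camera("top");s=read_camera("side")
T=lambda u,v,z:np.round(at(t,(1000+u-2)/4,(580+v-2)/4,z),4)
S=lambda u,v,z:np.round(at(s,(800+u-2)/4,(700+v-2)/4,z),4)
print("case top",T(78,86,.017),T(132,96,.017)," side",S(403,104,.018),S(412,145,.018))
print("tw top",T(264,415,.006),T(279,240,.006)," side",S(68,319,.005),S(315,298,.005))
print("pen top-left edge",T(393,250,.006),T(408,440,.006),"axis",T(404,248,.012),T(420,440,.012),"side",S(82,460,.0105),S(351,396,.0105))
plan((.45,.35,.25,90),(.5966,.0245,.15,0))
E
```

```text
case top [0.5987 0.0407 0.017 ] [0.5927 0.0049 0.017 ]  side [0.5999 0.0385 0.018 ] [ 0.5906 -0.0009  0.018 ]
tw top [ 0.3863 -0.0837  0.006 ] [ 0.5003 -0.0936  0.006 ]  side [ 0.3856 -0.0796  0.005 ] [ 0.5056 -0.0957  0.005 ]
pen top-left edge [ 0.4954 -0.1681  0.006 ] [ 0.3727 -0.1761  0.006 ] axis [ 0.4963 -0.1738  0.012 ] [ 0.3731 -0.1823  0.012 ] side [ 0.3717 -0.1809  0.0105] [ 0.4977 -0.173   0.0105]
turn z -25.0 (3.5 rows)  shift [-164.4 -261.6  -18.7] mm (7.6 rows)
turn z 90.0 (12.6 rows)  shift [-325.5  146.6  100. ] mm (9.0 rows)
```

```bash
python3 - <<'E'
from h import *; from plan import plan
s=read_camera("side");t=read_camera("top")
for u,v,z in((540,380,0),(545,345,.06),(545,345,.08),(487,290,.03),(505,315,.05)): print(u,v,z,np.round(at(s,u/1.5625,v/1.5625,z),3))
for u,v,z in((512,236,.0),(512,236,.06),(280,213,.06),(365,237,.06)): print("t",u,v,z,np.round(at(t,u/1.5625,v/1.5625,z),3))
plan((.5957,.0222,.15,-12),(.5957,.0222,.008,-12))
E
```

```text
540 380 0 [ 0.644 -0.108  0.   ]
545 345 0.06 [ 0.642 -0.114  0.06 ]
545 345 0.08 [ 0.627 -0.139  0.08 ]
487 290 0.03 [0.64  0.074 0.03 ]
505 315 0.05 [ 0.626 -0.024  0.05 ]
t 512 236 0.0 [ 0.647 -0.118  0.   ]
t 512 236 0.06 [ 0.631 -0.106  0.06 ]
t 280 213 0.06 [0.663 0.274 0.06 ]
t 365 237 0.06 [0.625 0.132 0.06 ]
turn z 77.0 (10.8 rows)  shift [-512.   425.9   81.3] mm (16.4 rows)
turn z 0.0 (0.0 rows)  shift [  0.   0. 142.] mm (3.5 rows)
```

Emit:
drive_tool --pt "0 0 7 0 0 0 1" --pt "0 0 7 0 0 0 0.5" --pt "0 0 7 0 0 0 0.5" --pt "0 0 7 0 0 0 0.5" --pt "0 0 7 0 0 0 0.5" --pt "0 0 7 0 0 0 0.5" --pt "0 0 7 0 0 0 0.5" --pt "0 0 7 0 0 0 0.5" --force 30

```text
time: 2.57
tool_pos: [0.2856, 0.6116, 0.2313]
tcp_rot: [2.048, 2.382, 0.0]
wrist_force: [-0.5, -0.8, 0.0]
width: 0.502
grip_force: 0.0
```

Emit:
drive_tool --pt "0 0 7 0 0 0 0.5" --pt "0 0 7 0 0 0 0.5" --pt "0 0 7 0 0 0 0.5" --pt "0 0 0 -0.03 0.025 0 0.5" --pt "0 0 0 -0.03 0.025 0 0.5" --pt "0 0 0 -0.03 0.025 0 0.5" --pt "0 0 0 -0.03 0.025 0 0.5" --pt "0 0 0 -0.03 0.025 0 0.5"

```text
time: 3.23
tool_pos: [0.377, 0.4374, 0.2314]
tcp_rot: [2.441, 1.977, 0.001]
wrist_force: [0.3, 0.4, 0.8]
width: 0.496
grip_force: 0.0
```

Emit:
drive_tool --pt "0 0 0 -0.03 0.025 0 0.5" --pt "0 0 0 -0.03 0.025 0 0.5" --pt "0 0 0 -0.03 0.025 0 0.5" --pt "0 0 0 -0.03 0.025 0 0.5" --pt "0 0 0 -0.03 0.025 0 0.5" --pt "0 0 0 -0.03 0.025 0 0.5" --pt "0 0 0 -0.03 0.025 0 0.5" --pt "0 0 0 -0.03 0.025 0 0.5"

```text
time: 3.9
tool_pos: [0.5228, 0.1607, 0.2317]
tcp_rot: [2.442, 1.976, 0.001]
wrist_force: [0.3, 0.6, 0.4]
width: 0.497
grip_force: 0.0
```

Emit:
drive_tool --pt "0 0 0 -0.03 0.025 0.01 0.5" --pt "0 0 0 -0.03 0.025 0.01 0.5" --pt "0 0 0 -0.03 0.025 0.01 0.5" --pt "0 0 0 -0.03 0.025 0.01 0.5" --pt "0 0 0 0 0 0 0.5" --pt "0 0 0 0 0 0 0.5"

```text
time: 4.4
tool_pos: [0.595, 0.0222, 0.1902]
tcp_rot: [-2.445, -1.971, 0.002]
wrist_force: [0.1, 0.6, 0.1]
width: 0.5
grip_force: 0.0
```

```bash
python3 - <<'E'
from plan import *
s=status.read_state();print(s["tool_pos"],s["q"],s["time"],s["width"])
plan((.5957,.0222,.1,-12),(.5957,.0222,.008,-12))
E
```

```text
[0.59497987 0.02224819 0.19021864] [-4.53869597e-03  1.45132335e-01  1.82321038e+00  1.50816282e-04
  1.17519571e+00  2.09210349e-01] 4.4 0.500366720830963
turn z -0.3 (0.0 rows)  shift [ 0.1  0.9 90.2] mm (2.2 rows)
turn z -0.0 (0.0 rows)  shift [ 0.   0.2 92. ] mm (2.2 rows)
```

Emit:
drive_tool --pt "0 0 0 0 0.001 0.04 0.5" --pt "0 0 0 0 0 0.04 0.5" --pt "0 0 0 0 0 0.035 0.5" --pt "0 0 0 0 0 0.03 0.5" --pt "0 0 0 0 0 0.02 0.5" --pt "0 0 0 0 0 0.012 0.5" --pt "0 0 0 0 0 0.005 0.5" --pt "0 0 0 0 0 0 0.5"

```text
time: 5.07
tool_pos: [0.5954, 0.025, 0.0089]
tcp_rot: [-2.44, -1.977, 0.001]
wrist_force: [-0.7, -0.0, 0.7]
width: 0.499
grip_force: 0.0
```

Emit:
drive_tool --pt "0 0 0 0 0 0 0" --pt "0 0 0 0 0 0 0" --pt "0 0 0 0 0 0 0" --pt "0 0 0 0 0 0 0" --pt "0 0 0 0 0 0 0" --pt "0 0 0 0 0 0 0" --force 30

```text
time: 5.57
tool_pos: [0.5977, 0.0242, 0.0113]
tcp_rot: [2.441, 1.975, 0.005]
wrist_force: [-0.6, 0.6, 6.4]
width: 0.285
grip_force: 28.1
```

```bash
python3 - <<'E'
from plan import *
for n in("top","side"):
    p=read_camera(n); a=proj(p,[.596,.02,.02]).astype(int); c=p["color"][a[1]-37:a[1]+38,a[0]-50:a[0]+50,::-1]
    cv2.imwrite(f"pics/g_{n}.png",cv2.resize(c,(400,300),interpolation=cv2.INTER_CUBIC))
cv2.imwrite("pics/g.png",np.hstack([cv2.imread("pics/g_top.png"),cv2.imread("pics/g_side.png")]))
plan((.5957,.0222,.12,-12),(.4799,.1575,.12,97.8),(.4799,.1575,.013,97.8))
E
```

```text
turn z -0.0 (0.0 rows)  shift [  -2.2   -1.2 -108.8] mm (2.7 rows)
turn z 70.2 (9.8 rows)  shift [ -96.4 -149.8   -0.6] mm (4.3 rows)
turn z -0.0 (0.0 rows)  shift [-1.00e-01 -4.00e-01  1.07e+02] mm (2.6 rows)
```

View pics/g.png

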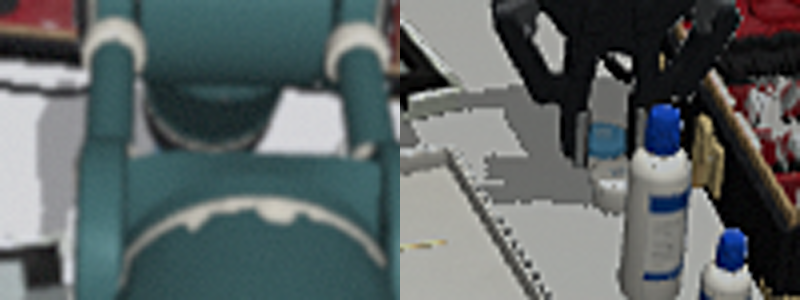

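Left is the top view, where the arm hides the case; right is the side view, where the fingers straddle the case middle at (605,150). Width 0.285 (about 24 mm) matches the caps, so the grasp is good.

Emit:
drive_tool --pt "0 0 0 0 0 -0.01 0" --pt "0 0 0 0 0 -0.03 0" --pt "0 0 0 0 0 -0.035 0" --pt "0 0 0 0 0 -0.035 0" --pt "0 0 7 0 0 0 0" --pt "0 0 7 0 0 0 0" --pt "0 0 7 0 0 0 0" --pt "0 0 7 0 0 0 0"

```text
time: 6.33
tool_pos: [0.5958, 0.0238, 0.1203]
tcp_rot: [2.851, 1.318, 0.001]
wrist_force: [-0.5, -0.2, -0.4]
width: 0.28
grip_force: 27.9
```

Emit:
drive_tool --pt "0 0 7 0 0 0 0" --pt "0 0 7 0 0 0 0" --pt "0 0 7 0 0 0 0" --pt "0 0 7 0 0 0 0" --pt "0 0 7 0 0 0 0" --pt "0 0 7 0 0 0 0" --pt "0 0 0 -0.019 -0.03 0 0" --pt "0 0 0 -0.019 -0.03 0 0"

```text
time: 7.0
tool_pos: [0.5504, 0.0775, 0.1199]
tcp_rot: [3.134, 0.213, 0.001]
wrist_force: [-1.0, 0.6, -0.5]
width: 0.282
grip_force: 27.9
```

Emit:
drive_tool --pt "0 0 0 -0.019 -0.03 0 0" --pt "0 0 0 -0.019 -0.03 0 0" --pt "0 0 0 -0.019 -0.03 0 0" --pt "0 0 0 0 0 0 0" --pt "0 0 0 0 0 0 0"

```text
time: 7.42
tool_pos: [0.4797, 0.1604, 0.1196]
tcp_rot: [3.133, 0.223, -0.0]
wrist_force: [0.6, -0.4, 0.0]
width: 0.282
grip_force: 28.0
```

```bash
cat > look.py <<'E'
from plan import *
def look(name,X,half=50):
    o=[]
    for n in("top","side"):
        p=read_camera(n); a=proj(p,X).astype(int); h=half*3//4
        c=p["color"][max(a[1]-h,0):a[1]+h,max(a[0]-half,0):a[0]+half,::-1]; o.append(cv2.resize(c,(400,300),interpolation=cv2.INTER_CUBIC))
    cv2.imwrite(f"pics/{name}.png",np.hstack(o))
E
python3 - <<'E'
from look import *
s=status.read_state();print(s["tool_pos"],s["q"],s["width"],s["grip_force"])
look("case_held",[.48,.1575,.06])
plan((.4799,.1575,.12,97.8),(.4799,.1575,.015,97.8))
E
```

```text
[0.47968644 0.16035434 0.11961075] [ 2.73548667e-01  4.40555243e-02  2.07436361e+00 -3.20424813e-04
  1.02332070e+00  1.70214241e+00] 0.2815723815160257 27.95347362756729
turn z 0.2 (0.0 rows)  shift [-1.8  1.5 -0.1] mm (0.1 rows)
turn z -0.0 (0.0 rows)  shift [-1.00e-01 -0.00e+00  1.05e+02] mm (2.6 rows)
```

View pics/case_held.png

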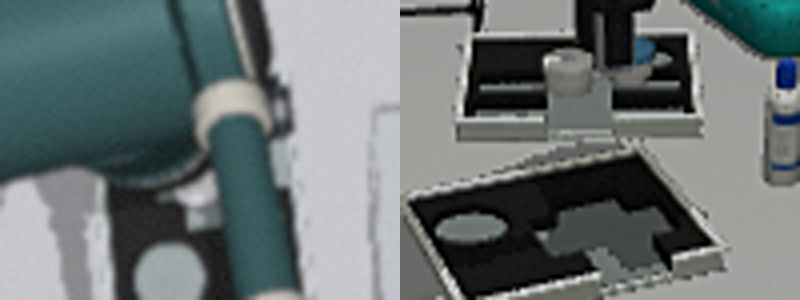

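Side view: the case hangs level, caps up, white cap at (567,72), blue at (638,55), fingers in the middle. Lowering.

Emit:
drive_tool --pt "0 0 0 -0.002 0.002 0.02 0" --pt "0 0 0 0 0 0.03 0" --pt "0 0 0 0 0 0.02 0" --pt "0 0 0 0 0 0.015 0" --pt "0 0 0 0 0 0.01 0" --pt "0 0 0 0 0 0.005 0" --pt "0 0 0 0 0 0.003 0" --pt "0 0 0 0 0 0 0"

```text
time: 8.18
tool_pos: [0.4802, 0.1567, 0.0167]
tcp_rot: [3.134, 0.217, 0.001]
wrist_force: [0.2, -0.1, -0.6]
width: 0.28
grip_force: 28.1
```

Emit:
drive_tool --pt "0 0 0 0 0 0.001 0" --pt "0 0 0 0 0 0 0.45" --pt "0 0 0 0 0 0 0.45" --pt "0 0 0 0 0 0 0.45" --pt "0 0 0 0 0 0 0.45" --pt "0 0 0 0 0 -0.02 0.45" --pt "0 0 0 0 0 -0.03 0.45" --pt "0 0 0 0 0 -0.04 0.45"

```text
time: 8.85
tool_pos: [0.4763, 0.1564, 0.1033]
tcp_rot: [3.133, 0.219, -0.011]
wrist_force: [1.1, 0.4, 0.1]
width: 0.445
grip_force: 0.0
```

```bash
python3 - <<'E'
from plan import *
s=status.read_state();print(s["tool_pos"],s["q"],s["width"])
plan((.4799,.1575,.19,97.8),(.586,-.0757,.19,90),(.586,-.0757,.05,90))
E
```

```text
[0.47632126 0.15637252 0.10329468] [ 2.67537675e-01  5.98426369e-02  2.09187460e+00 -3.27995966e-05
  9.96944130e-01  1.69904979e+00] 0.44471816104342404
turn z 0.2 (0.0 rows)  shift [  3.1  -0.6 -86.7] mm (2.1 rows)
turn z 7.8 (1.1 rows)  shift [106.1 233.2  -0.5] mm (6.2 rows)
turn z -0.0 (0.0 rows)  shift [ 1.0e+00 -1.0e-01  1.4e+02] mm (3.4 rows)
```

Emit:
drive_tool --pt "0 0 0 0 0 -0.04 0.65" --pt "0 0 0 0 0 -0.04 0.65" --pt "0 0 4 0 0 0 0.65" --pt "0 0 4 0 0 0 0.65" --pt "0 0 0 0.026 0.058 0 0.65"

```text
out of range
```

Emit:
drive_tool --pt "0 0 0 0 0 -0.04 0.65" --pt "0 0 0 0 0 -0.04 0.65" --pt "0 0 4 0 0 0 0.65" --pt "0 0 4 0 0 0 0.65" --pt "0 0 0 0.013 0.029 0 0.65" --pt "0 0 0 0.013 0.029 0 0.65" --pt "0 0 0 0.013 0.029 0 0.65" --pt "0 0 0 0.013 0.029 0 0.65"

```text
time: 9.52
tool_pos: [0.5316, 0.0402, 0.1855]
tcp_rot: [-3.142, -0.001, -0.001]
wrist_force: [0.1, 0.2, -0.5]
width: 0.653
grip_force: 0.0
```

Emit:
drive_tool --pt "0 0 0 0.013 0.029 0 0.65" --pt "0 0 0 0.013 0.029 0 0.65" --pt "0 0 0 0.013 0.029 0 0.65" --pt "0 0 0 0.013 0.029 0 0.65" --pt "0 0 0 0 0 0 0.65" --pt "0 0 0 0 0 0 0.65" --pt "0 0 0 0 0 0 0.65"

```text
time: 10.1
tool_pos: [0.5828, -0.0746, 0.185]
tcp_rot: [-3.141, 0.002, 0.001]
wrist_force: [-0.0, -0.2, -0.2]
width: 0.65
grip_force: 0.0
```

```bash
python3 - <<'E'
from look import *
s=status.read_state();print(s["tool_pos"],s["q"],s["width"])
look("case_placed",[.48,.1575,.02],40)
plan((.586,-.0757,.19,90),(.586,-.0757,.046,90))
E
```

```text
[ 0.58276379 -0.07457638  0.18495337] [-1.69987483e-01  1.34070652e-01  1.84590764e+00  5.78615366e-04
  1.16264847e+00  1.40171772e+00] 0.6495234081025512
turn z 0.0 (0.0 rows)  shift [ 3.4  1.9 -4.9] mm (0.2 rows)
turn z -0.0 (0.0 rows)  shift [1.00e-01 1.00e-01 1.44e+02] mm (3.5 rows)
```

View pics/case_placed.png

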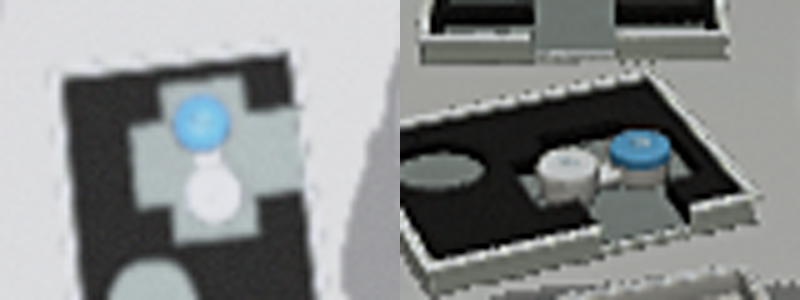

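The lens case sits flat in its pocket, caps up: blue at (202,123), white at (213,193) in the top half. (One call was refused for a shift that was too long; nothing moved.) Now the spray.

Emit:
drive_tool --pt "0 0 0 0.003 0.001 0.02 0.65" --pt "0 0 0 0 0 0.03 0.65" --pt "0 0 0 0 0 0.03 0.65" --pt "0 0 0 0 0 0.03 0.65" --pt "0 0 0 0 0 0.02 0.65" --pt "0 0 0 0 0 0.009 0.65" --pt "0 0 0 0 0 0 0.65"

```text
time: 10.78
tool_pos: [0.5836, -0.0744, 0.0436]
tcp_rot: [-3.141, -0.002, 0.009]
wrist_force: [-0.9, -0.4, 0.3]
width: 0.651
grip_force: 0.0
```

Emit:
drive_tool --pt "0 0 0 0 0 0 0" --pt "0 0 0 0 0 0 0" --pt "0 0 0 0 0 0 0" --pt "0 0 0 0 0 0 0" --pt "0 0 0 0 0 0 0" --pt "0 0 0 0 0 0 0" --force 35

```text
time: 11.28
tool_pos: [0.5881, -0.0761, 0.0485]
tcp_rot: [3.141, -0.001, 0.006]
wrist_force: [1.5, 0.6, 6.7]
width: 0.349
grip_force: 35.2
```

```bash
python3 - <<'E'
from plan import *
s=status.read_state();z=s["tool_pos"][2]
plan((.586,-.0757,z+.1,90),(.4035,.1844,z+.1,97.8),(.4035,.1844,z+.005,97.8))
E
```

```text
turn z -0.0 (0.0 rows)  shift [  -1.7   -0.3 -100. ] mm (2.4 rows)
turn z -7.8 (1.1 rows)  shift [-145.5 -282.5   -0.7] mm (7.7 rows)
turn z -0.0 (0.0 rows)  shift [-0.4 -0.  95. ] mm (2.3 rows)
```

Emit:
drive_tool --pt "0 0 0 0 0 -0.01 0" --pt "0 0 0 0 0 -0.025 0" --pt "0 0 0 0 0 -0.035 0" --pt "0 0 0 0 0 -0.03 0" --pt "0 0 -4 0 0 0 0" --pt "0 0 -4 0 0 0 0" --pt "0 0 0 -0.015 -0.028 0 0" --pt "0 0 0 -0.015 -0.028 0 0"

```text
time: 11.95
tool_pos: [0.549, -0.0251, 0.1471]
tcp_rot: [3.134, 0.215, 0.002]
wrist_force: [-0.4, 1.7, -0.9]
width: 0.347
grip_force: 34.8
```

Emit:
drive_tool --pt "0 0 0 -0.015 -0.028 0 0" --pt "0 0 0 -0.015 -0.028 0 0" --pt "0 0 0 -0.015 -0.028 0 0" --pt "0 0 0 -0.015 -0.028 0 0" --pt "0 0 0 -0.015 -0.028 0 0" --pt "0 0 0 -0.015 -0.028 0 0" --pt "0 0 0 -0.015 -0.028 0 0" --pt "0 0 0 -0.015 -0.028 0 0"

```text
time: 12.62
tool_pos: [0.3975, 0.1813, 0.1467]
tcp_rot: [-3.134, -0.218, -0.0]
wrist_force: [0.2, -0.8, -0.4]
width: 0.344
grip_force: 34.8
```

Emit:
drive_tool --pt "0 0 0 0 0 0 0" --pt "0 0 0 0 0 0 0"

```text
time: 12.78
tool_pos: [0.3977, 0.1814, 0.1466]
tcp_rot: [3.133, 0.224, 0.0]
wrist_force: [0.5, -0.2, -1.1]
width: 0.342
grip_force: 34.9
```

```bash
python3 - <<'E'
from look import *
s=status.read_state();print(s["tool_pos"],s["q"],s["width"])
look("spray_held",[.4035,.1844,.12],60)
plan((.4035,.1844,.0535,97.8))
E
```

```text
[0.39774896 0.18140725 0.1465686 ] [ 3.71110760e-01 -1.24579946e-01  2.18109139e+00 -2.79709593e-04
  1.08502569e+00  1.79934396e+00] 0.34228684543450677
turn z 0.2 (0.0 rows)  shift [ 4.8 -3.5 93.1] mm (2.3 rows)
```

View pics/spray_held.png

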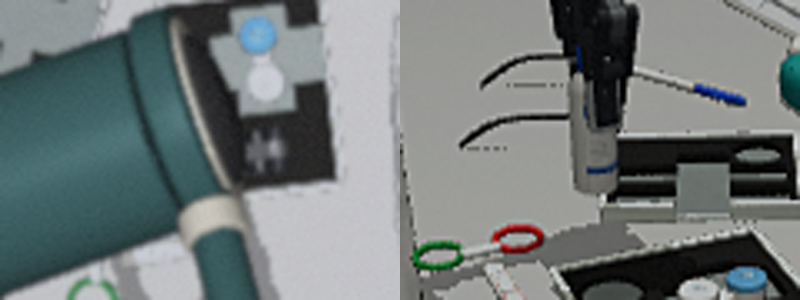

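```bash
python3 - <<'E'
from look import *
p=read_camera("side"); a=proj(p,[.4035,.1844,.12]).astype(int)
f=lambda u,v:(a[0]-60+(u-400)/3.333-.35,a[1]-45+v/3.333-.35)
for u,v in((596,185),(573,100)): print(at(p,*f(u,v),.098))
print("expect base px", (proj(p,[.3977,.1814,.098])-[a[0]-60,a[1]-45])*3.333)
for m in masks_of(p,"lens_spray"):
    b=m["bbox"]; print(m["score"],b,[(b[0]-a[0]+60)*3.33+400,(b[1]-a[1]+45)*3.33,(b[2]-a[0]+60)*3.33+400,(b[3]-a[1]+45)*3.33])
E
```

```text
[0.39693161 0.18084168 0.098     ]
[0.40315746 0.32728896 0.098     ]
expect base px [195.80879065 183.34525924]
0.79 [325.1, 225.5, 337.7, 264.4] [np.float64(1019.7130000000001), np.float64(431.235), np.float64(1061.6709999999998), np.float64(560.7719999999999)]
0.73 [191.3, 118.2, 209.1, 154.4] [np.float64(574.1590000000001), np.float64(73.92600000000002), np.float64(633.433), np.float64(194.47200000000004)]
0.72 [274.7, 143.3, 289.6, 175.0] [np.float64(851.881), np.float64(157.50900000000004), np.float64(901.498), np.float64(263.07)]
```

Side view: the bottle hangs upright, its base at (596,185) where the tool pose predicts it. Now correct the offset and lower.

Emit:
drive_tool --pt "0 0 0 0.005 -0.003 0 0" --pt "0 0 0 0 0 0.03 0" --pt "0 0 0 0 0 0.025 0" --pt "0 0 0 0 0 0.02 0" --pt "0 0 0 0 0 0.01 0" --pt "0 0 0 0 0 0.005 0" --pt "0 0 0 0 0 0.001 0" --pt "0 0 0 0 0 0 0"

```text
time: 13.65
tool_pos: [0.4043, 0.1843, 0.0558]
tcp_rot: [-3.134, -0.218, -0.001]
wrist_force: [-0.5, 0.5, -1.1]
width: 0.349
grip_force: 34.9
```

Emit:
drive_tool --pt "0 0 0 0 0 0.001 0" --pt "0 0 0 0 0 0.001 0" --pt "0 0 0 0 0 0 0"

```text
time: 13.9
tool_pos: [0.4041, 0.1846, 0.0542]
tcp_rot: [-3.133, -0.218, -0.003]
wrist_force: [-0.8, -0.8, -0.3]
width: 0.343
grip_force: 34.9
```

Emit:
drive_tool --pt "0 0 0 0 0 0.001 0" --pt "0 0 0 0 0 0.0005 0" --pt "0 0 0 0 0 0 0"

```text
time: 14.15
tool_pos: [0.4046, 0.1847, 0.0535]
tcp_rot: [-3.133, -0.219, -0.003]
wrist_force: [-1.4, -0.6, 8.3]
width: 0.343
grip_force: 36.1
```

Emit:
drive_tool --pt "0 0 0 0 0 0.001 0" --pt "0 0 0 0 0 0 0"

```text
time: 14.32
tool_pos: [0.405, 0.1848, 0.0534]
tcp_rot: [-3.133, -0.219, -0.004]
wrist_force: [-4.0, -1.4, 15.2]
width: 0.344
grip_force: 37.1
```

Emit:
drive_tool --pt "0 0 0 0 0 0.001 0" --pt "0 0 0 0 0 0 0"

```text
time: 14.48
tool_pos: [0.4055, 0.1849, 0.0533]
tcp_rot: [-3.134, -0.219, -0.005]
wrist_force: [-5.5, -2.6, 21.6]
width: 0.346
grip_force: 37.8
```

Emit:
drive_tool --pt "0 0 0 0 0 -0.003 0" --pt "0 0 0 0 0 0 0" --pt "0 0 0 0 0 0 0.5" --pt "0 0 0 0 0 0 0.6" --pt "0 0 0 0 0 0 0.6" --pt "0 0 0 0 0 0 0.6" --pt "0 0 0 0 0 -0.02 0.6" --pt "0 0 0 0 0 -0.03 0.6"

```text
time: 15.15
tool_pos: [0.4, 0.1829, 0.0998]
tcp_rot: [3.131, 0.218, -0.013]
wrist_force: [0.1, -0.2, 0.5]
width: 0.599
grip_force: 0.0
```

Emit:
drive_tool --pt "0 0 0 0 0 -0.03 0.6" --pt "0 0 0 0 0 -0.035 0.6" --pt "0 0 0 0 0 -0.03 0.6" --pt "0 0 0 0 0 0 0.6"

```text
time: 15.48
tool_pos: [0.4076, 0.1859, 0.2048]
tcp_rot: [-3.13, -0.218, -0.018]
wrist_force: [1.4, 0.3, 1.3]
width: 0.596
grip_force: 0.0
```

```bash
python3 - <<'E'
from plan import *
s=status.read_state();print(s["tool_pos"],s["q"])
plan((.4347,-.1775,.17,93.8),(.4347,-.1775,.009,93.8))
E
```

```text
[0.40757738 0.18593043 0.2047682 ] [ 3.72377559e-01 -1.66727546e-01  2.10412295e+00 -5.04955447e-06
  1.19215878e+00  1.80399637e+00]
turn z 4.2 (0.6 rows)  shift [  2.6 364.5  33.8] mm (8.9 rows)
turn z -0.0 (0.0 rows)  shift [ -1.9   0.4 161. ] mm (3.9 rows)
```

Emit:
drive_tool --pt "0 0 4.2 0 0 0 0.6" --pt "0 0 0 0 0.036 0 0.4" --pt "0 0 0 0 0.036 0 0.4" --pt "0 0 0 0 0.036 0 0.4" --pt "0 0 0 0 0.036 0 0.4" --pt "0 0 0 0 0.036 0 0.4" --pt "0 0 0 0 0.036 0 0.4" --pt "0 0 0 0 0.036 0 0.4"

```text
time: 16.15
tool_pos: [0.4194, -0.0688, 0.1972]
tcp_rot: [-3.14, -0.104, 0.0]
wrist_force: [0.3, -0.1, 0.3]
width: 0.398
grip_force: 0.0
```

Emit:
drive_tool --pt "0 0 0 0 0.036 0.01 0.4" --pt "0 0 0 0 0.036 0.01 0.4" --pt "0 0 0 0 0.036 0.01 0.4" --pt "0 0 0 0 0 0 0.4" --pt "0 0 0 0 0 0 0.4" --pt "0 0 0 0 0 0 0.4"

```text
time: 16.65
tool_pos: [0.4266, -0.1745, 0.1671]
tcp_rot: [-3.139, -0.102, 0.002]
wrist_force: [-0.6, -0.4, -0.2]
width: 0.4
grip_force: 0.0
```

```bash
python3 - <<'E'
from look import *
s=status.read_state();print(s["tool_pos"],s["q"])
look("spray_placed",[.43,.1744,.05],50)
plan((.4347,-.1775,.1,93.8),(.4347,-.1775,.009,93.8))
E
```

```text
[ 0.42658086 -0.17453943  0.16710833] [-4.42848219e-01 -9.55065049e-02  2.11457702e+00  6.17650817e-04
  1.12425429e+00  1.06294028e+00]
turn z 0.0 (0.0 rows)  shift [ 7.4  4.2 67.8] mm (1.7 rows)
turn z -0.0 (0.0 rows)  shift [ 0.  0. 91.] mm (2.2 rows)
```

View pics/spray_placed.png

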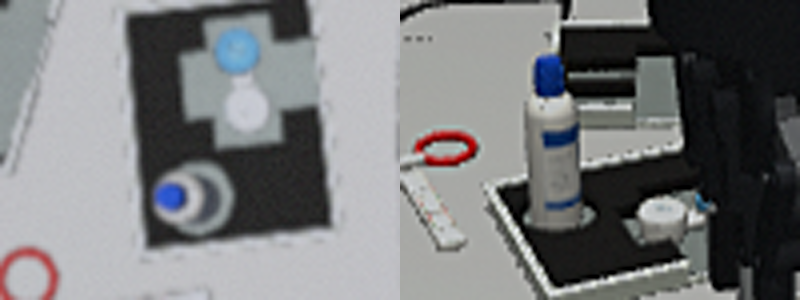

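Both lens-kit items are placed: the spray is upright in its round cut-out (top 195,200; side 555,215), clear of the foam. Next the penlight.

Emit:
drive_tool --pt "0 0 0 0.007 0.004 0.02 0.4" --pt "0 0 0 0 0 0.03 0.4" --pt "0 0 0 0 0 0.03 0.4" --pt "0 0 0 0 0 0.03 0.4" --pt "0 0 0 0 0 0.025 0.4" --pt "0 0 0 0 0 0.015 0.4" --pt "0 0 0 0 0 0.01 0.4" --pt "0 0 0 0 0 0 0.4"

```text
time: 17.42
tool_pos: [0.433, -0.1766, 0.0061]
tcp_rot: [-3.138, -0.107, 0.005]
wrist_force: [-0.7, 0.4, -0.0]
width: 0.397
grip_force: 0.0
```

Emit:
drive_tool --pt "0 0 0 0 0 0 0" --pt "0 0 0 0 0 0 0" --pt "0 0 0 0 0 0 0" --pt "0 0 0 0 0 0 0" --pt "0 0 0 0 0 0 0" --pt "0 0 0 0 0 0 0" --force 35

```text
time: 17.92
tool_pos: [0.4355, -0.179, 0.0091]
tcp_rot: [3.139, 0.103, 0.004]
wrist_force: [-0.6, 1.2, 5.7]
width: 0.161
grip_force: 37.6
```

```bash
python3 - <<'E'
from look import *
s=status.read_state();print(s["tool_pos"])
plan((.4347,-.1775,.17,93.8),(.4975,.3087,.17,77),(.4975,.3087,.01,77))
E
```

```text
[ 0.43546629 -0.17895844  0.00907413]
turn z -0.0 (0.0 rows)  shift [  -0.3   -1.3 -160.9] mm (3.9 rows)
turn z 16.8 (2.3 rows)  shift [ -48.2 -487.9   -0.6] mm (12.0 rows)
turn z -0.0 (0.0 rows)  shift [ -0.4  -0.2 160. ] mm (3.9 rows)
```

Emit:
drive_tool --pt "0 0 0 0 0 -0.01 0" --pt "0 0 0 0 0 -0.03 0" --pt "0 0 0 0 0 -0.04 0" --pt "0 0 0 0 0 -0.04 0" --pt "0 0 0 0 0 -0.04 0" --pt "0 0 5.6 0 0 0 0" --pt "0 0 5.6 0 0 0 0" --pt "0 0 5.6 0 0 0 0"

```text
time: 18.58
tool_pos: [0.4347, -0.1789, 0.1698]
tcp_rot: [3.119, -0.364, 0.004]
wrist_force: [-0.3, 0.2, -0.9]
width: 0.16
grip_force: 36.8
```

Emit:
drive_tool --pt "0 0 0 -0.0034 -0.035 0 0" --pt "0 0 0 -0.0034 -0.035 0 0" --pt "0 0 0 -0.0034 -0.035 0 0" --pt "0 0 0 -0.0034 -0.035 0 0" --pt "0 0 0 -0.0034 -0.035 0 0" --pt "0 0 0 -0.0034 -0.035 0 0" --pt "0 0 0 -0.0034 -0.035 0 0"

```text
time: 19.17
tool_pos: [0.466, 0.0671, 0.1683]
tcp_rot: [3.121, -0.357, 0.001]
wrist_force: [0.5, -0.2, -0.7]
width: 0.161
grip_force: 36.8
```

Emit:
drive_tool --pt "0 0 0 -0.0034 -0.035 0 0" --pt "0 0 0 -0.0034 -0.035 0 0" --pt "0 0 0 -0.0034 -0.035 0 0" --pt "0 0 0 -0.0034 -0.035 0 0" --pt "0 0 0 -0.0034 -0.035 0 0" --pt "0 0 0 -0.0034 -0.035 0 0" --pt "0 0 0 -0.0034 -0.035 0 0" --pt "0 0 0 0 0 0 0"

```text
time: 19.83
tool_pos: [0.4989, 0.3151, 0.1685]
tcp_rot: [-3.118, 0.351, -0.002]
wrist_force: [0.5, -0.5, 0.1]
width: 0.159
grip_force: 36.8
```

Emit:
drive_tool --pt "0 0 0 0 0 0 0" --pt "0 0 0 0 0 0 0"

```text
time: 20.0
tool_pos: [0.4979, 0.3091, 0.1676]
tcp_rot: [3.12, -0.355, -0.001]
wrist_force: [-0.4, -0.2, -0.0]
width: 0.16
grip_force: 36.8
```

```bash
python3 - <<'E'
from look import *
s=status.read_state();print(s["tool_pos"],s["width"])
look("pen_held",[.4975,.3087,.1],60)
plan((.4975,.3087,.0111,77))
E
```

```text
[0.49786895 0.30914709 0.16759669] 0.15974886467046082
turn z -0.1 (0.0 rows)  shift [ -0.5  -0.4 156.6] mm (3.8 rows)
```

View pics/pen_held.png

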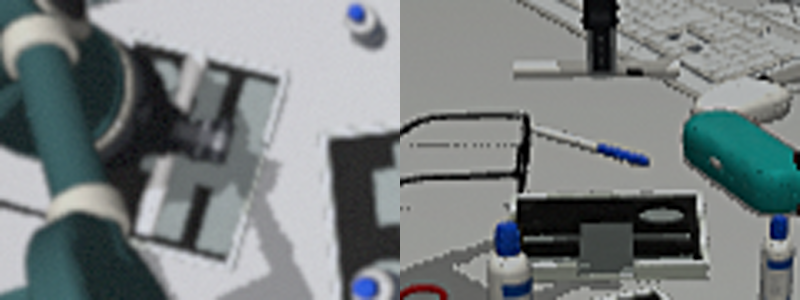

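Side view: the penlight is level, ends at (514,70) and (679,68), held at its middle (600,60). Top view: parallel to the groove. Lowering.

Emit:
drive_tool --pt "0 0 0 0 0 0.03 0" --pt "0 0 0 0 0 0.035 0" --pt "0 0 0 0 0 0.035 0" --pt "0 0 0 0 0 0.025 0" --pt "0 0 0 0 0 0.015 0" --pt "0 0 0 0 0 0.01 0" --pt "0 0 0 0 0 0.005 0" --pt "0 0 0 0 0 0 0"

```text
time: 20.77
tool_pos: [0.4981, 0.3086, 0.0122]
tcp_rot: [3.12, -0.358, -0.002]
wrist_force: [-0.3, 0.4, -0.5]
width: 0.163
grip_force: 36.8
```

Emit:
drive_tool --pt "0 0 0 0 0 0.001 0" --pt "0 0 0 0 0 0.001 0" --pt "0 0 0 0 0 0 0" --pt "0 0 0 0 0 0 0.3" --pt "0 0 0 0 0 0 0.3" --pt "0 0 0 0 0 0 0.3" --pt "0 0 0 0 0 0 0.3"

```text
time: 21.35
tool_pos: [0.4986, 0.3098, 0.0112]
tcp_rot: [-3.121, 0.356, -0.001]
wrist_force: [0.3, 0.5, -0.1]
width: 0.297
grip_force: 0.0
```

Emit:
drive_tool --pt "0 0 0 0 0 -0.01 0.3" --pt "0 0 0 0 0 -0.03 0.3" --pt "0 0 0 0 0 -0.04 0.3" --pt "0 0 0 0 0 -0.04 0.3" --pt "0 0 0 0 0 -0.03 0.3" --pt "0 0 0 0 0 0 0.3"

```text
time: 21.85
tool_pos: [0.5032, 0.3124, 0.1704]
tcp_rot: [-3.113, 0.355, -0.019]
wrist_force: [0.9, 0.4, 1.4]
width: 0.302
grip_force: 0.0
```

```bash
python3 - <<'E'
from plan import *
plan((.4445,-.0882,.17,83.5),(.4445,-.0882,.006,83.5))
E
```

```text
turn z -6.5 (0.9 rows)  shift [-12.9 404.7  -3.8] mm (9.9 rows)
turn z -0.0 (0.0 rows)  shift [ -1.8   1.7 164. ] mm (4.0 rows)
```

Emit:
drive_tool --pt "0 0 -6.5 0 0 0 0.3" --pt "0 0 0 -0.001 0.035 0 0.35" --pt "0 0 0 -0.001 0.035 0 0.35" --pt "0 0 0 -0.001 0.035 0 0.35" --pt "0 0 0 -0.001 0.035 0 0.35" --pt "0 0 0 -0.001 0.035 0 0.35" --pt "0 0 0 -0.001 0.035 0 0.35" --pt "0 0 0 -0.001 0.035 0 0.35"

```text
time: 22.52
tool_pos: [0.4629, 0.0656, 0.1611]
tcp_rot: [3.137, -0.178, 0.001]
wrist_force: [0.6, -1.4, 0.4]
width: 0.35
grip_force: 0.0
```

Emit:
drive_tool --pt "0 0 0 -0.001 0.035 0 0.35" --pt "0 0 0 -0.001 0.035 0 0.35" --pt "0 0 0 -0.001 0.035 0 0.35" --pt "0 0 0 -0.001 0.035 0 0.35" --pt "0 0 0 0 0.015 0 0.35" --pt "0 0 0 0 0 0 0.35" --pt "0 0 0 0 0 0 0.35" --pt "0 0 0 0 0 0 0.35"

```text
time: 23.18
tool_pos: [0.4419, -0.0859, 0.1608]
tcp_rot: [-3.136, 0.179, 0.0]
wrist_force: [-0.6, -0.1, -0.2]
width: 0.348
grip_force: 0.0
```

```bash
python3 - <<'E'
from look import *
s=status.read_state();print(s["tool_pos"],s["tcp_rot"])
look("pen_placed",[.5075,.35,.02],50)
plan((.4445,-.0882,.17,83.5),(.4445,-.0882,.006,83.5))
E
```

```text
[ 0.44192734 -0.08594311  0.16083166] [-3.13589114e+00  1.79206613e-01  6.14394478e-05]
turn z 0.1 (0.0 rows)  shift [ 2.7  2.4 -9.2] mm (0.2 rows)
turn z -0.0 (0.0 rows)  shift [0.00e+00 1.00e-01 1.64e+02] mm (4.0 rows)
```

View pics/pen_placed.png

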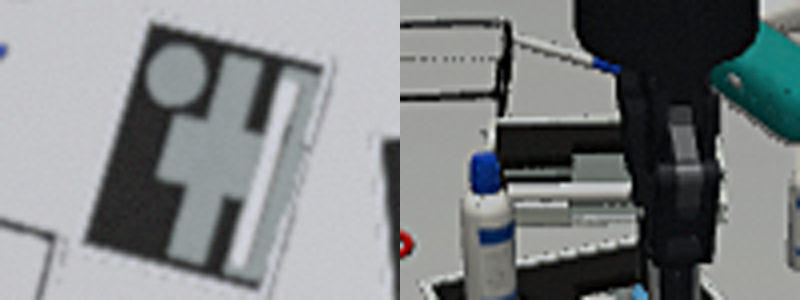

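The penlight lies in its groove (top view, ends at (290,82) and (240,265)), flat in the side view. Now the tweezers.

Emit:
drive_tool --pt "0 0 0 0.003 0.002 0.02 0.35" --pt "0 0 0 0 0 0.03 0.35" --pt "0 0 0 0 0 0.03 0.35" --pt "0 0 0 0 0 0.03 0.35" --pt "0 0 0 0 0 0.025 0.35" --pt "0 0 0 0 0 0.015 0.35" --pt "0 0 0 0 0 0.006 0.35" --pt "0 0 0 0 0 0 0.35"

```text
time: 23.95
tool_pos: [0.4438, -0.0875, 0.0041]
tcp_rot: [-3.136, 0.176, 0.006]
wrist_force: [-0.6, -0.2, 0.0]
width: 0.351
grip_force: 0.0
```

Emit:
drive_tool --pt "0 0 0 0 0 0 0" --pt "0 0 0 0 0 0 0" --pt "0 0 0 0 0 0 0" --pt "0 0 0 0 0 0 0" --pt "0 0 0 0 0 0 0" --pt "0 0 0 0 0 0 0" --force 30

```text
time: 24.45
tool_pos: [0.4453, -0.0888, 0.0052]
tcp_rot: [-3.136, 0.179, -0.002]
wrist_force: [0.5, 0.4, 1.3]
width: 0.141
grip_force: 29.3
```

```bash
python3 - <<'E'
from look import *
s=status.read_state();print(s["tool_pos"])
plan((.4445,-.0882,.17,83.5),(.5065,.3477,.17,77),(.5065,.3477,.01,77))
E
```

```text
[ 0.44527255 -0.08883652  0.00522834]
turn z -0.0 (0.0 rows)  shift [  -0.7   -0.6 -164.8] mm (4.0 rows)
turn z 6.5 (0.9 rows)  shift [ -37.6 -438.7   -0. ] mm (10.7 rows)
turn z -0.0 (0.0 rows)  shift [ -0.2   0.  160. ] mm (3.9 rows)
```

Emit:
drive_tool --pt "0 0 0 0 0 -0.01 0" --pt "0 0 0 0 0 -0.03 0" --pt "0 0 0 0 0 -0.04 0" --pt "0 0 0 0 0 -0.04 0" --pt "0 0 0 0 0 -0.04 0" --pt "0 0 6.5 0 0 0 0" --pt "0 0 0 -0.003 -0.034 0 0" --pt "0 0 0 -0.003 -0.034 0 0"

```text
time: 25.12
tool_pos: [0.4552, -0.022, 0.1672]
tcp_rot: [3.12, -0.364, 0.006]
wrist_force: [0.1, -0.2, -0.2]
width: 0.133
grip_force: 29.3
```

Emit:
drive_tool --pt "0 0 0 -0.003 -0.034 0 0" --pt "0 0 0 -0.003 -0.034 0 0" --pt "0 0 0 -0.003 -0.034 0 0" --pt "0 0 0 -0.003 -0.034 0 0" --pt "0 0 0 -0.003 -0.034 0 0" --pt "0 0 0 -0.003 -0.034 0 0" --pt "0 0 0 -0.003 -0.034 0 0" --pt "0 0 0 -0.003 -0.034 0 0"

```text
time: 25.78
tool_pos: [0.4919, 0.2507, 0.1655]
tcp_rot: [3.121, -0.356, 0.001]
wrist_force: [0.1, 0.3, 0.2]
width: 0.144
grip_force: 29.3
```

Emit:
drive_tool --pt "0 0 0 -0.003 -0.034 0 0" --pt "0 0 0 -0.003 -0.034 0 0" --pt "0 0 0 -0.003 -0.034 0 0" --pt "0 0 0 0 0 0 0" --pt "0 0 0 0 0 0 0" --pt "0 0 0 0 0 0 0"

```text
time: 26.28
tool_pos: [0.506, 0.3501, 0.1648]
tcp_rot: [3.12, -0.355, -0.001]
wrist_force: [-0.2, -0.4, -0.7]
width: 0.135
grip_force: 29.3
```

```bash
python3 - <<'E'
from look import *
s=status.read_state();print(s["tool_pos"],s["width"],s["grip_force"])
look("tw_held",[.5065,.3477,.1],60)
plan((.5065,.3477,.0072,77))
E
```

```text
[0.50595558 0.35011275 0.16479795] 0.1354412391623341 29.346059127274202
turn z -0.1 (0.0 rows)  shift [  0.8   1.3 157.6] mm (3.8 rows)
```

View pics/tw_held.png

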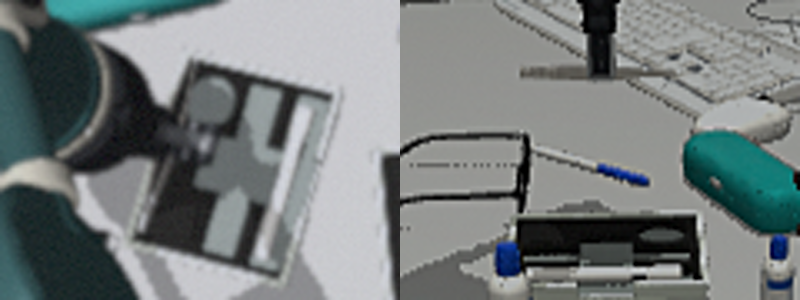

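Side view: the tweezers are level, ends at (522,70) and (680,73), held in the middle. Lowering, with only a small opening at release so as not to touch the penlight.

Emit:
drive_tool --pt "0 0 0 0.001 0.001 0.03 0" --pt "0 0 0 0 0 0.035 0" --pt "0 0 0 0 0 0.035 0" --pt "0 0 0 0 0 0.025 0" --pt "0 0 0 0 0 0.015 0" --pt "0 0 0 0 0 0.01 0" --pt "0 0 0 0 0 0.005 0" --pt "0 0 0 0 0 0 0"

```text
time: 27.05
tool_pos: [0.5068, 0.3483, 0.0092]
tcp_rot: [3.12, -0.358, -0.002]
wrist_force: [-0.3, 0.4, -0.3]
width: 0.134
grip_force: 29.4
```

Emit:
drive_tool --pt "0 0 0 0 0 0.001 0" --pt "0 0 0 0 0 0.001 0" --pt "0 0 0 0 0 0 0" --pt "0 0 0 0 0 0 0.24" --pt "0 0 0 0 0 0 0.24" --pt "0 0 0 0 0 0 0.24"

```text
time: 27.55
tool_pos: [0.5074, 0.3496, 0.0084]
tcp_rot: [-3.121, 0.356, -0.001]
wrist_force: [0.0, 0.0, 0.8]
width: 0.242
grip_force: 0.0
```

Emit:
drive_tool --pt "0 0 0 0 0 -0.01 0.24" --pt "0 0 0 0 0 -0.03 0.24" --pt "0 0 0 0 0 -0.04 0.24" --pt "0 0 0 0 0 -0.04 0.24" --pt "0 0 0 0 0 -0.03 0.24" --pt "0 0 0 0 0 0 0.24"

```text
time: 28.05
tool_pos: [0.5118, 0.3524, 0.1678]
tcp_rot: [-3.112, 0.355, -0.019]
wrist_force: [1.0, 0.5, 0.9]
width: 0.244
grip_force: 0.0
```

```bash
python3 - <<'E'
from plan import *
plan((.5852,-.203,.17,90),(.5852,-.203,.02,90))
E
```

```text
turn z -13.0 (1.8 rows)  shift [ 73.5 555.4  -7.4] mm (13.7 rows)
turn z 0.0 (0.0 rows)  shift [ -1.6   1.6 150. ] mm (3.7 rows)
```

Emit:
drive_tool --pt "0 0 -6.5 0 0 0 0.45" --pt "0 0 -6.5 0 0 0 0.45" --pt "0 0 0 0.0046 0.035 0 0.45" --pt "0 0 0 0.0046 0.035 0 0.45" --pt "0 0 0 0.0046 0.035 0 0.45" --pt "0 0 0 0.0046 0.035 0 0.45" --pt "0 0 0 0.0046 0.035 0 0.45" --pt "0 0 0 0.0046 0.035 0 0.45"

```text
time: 28.72
tool_pos: [0.5346, 0.1379, 0.1584]
tcp_rot: [-3.141, -0.0, -0.001]
wrist_force: [0.5, 0.4, -0.6]
width: 0.448
grip_force: 0.0
```

Emit:
drive_tool --pt "0 0 0 0.0046 0.035 0 0.45" --pt "0 0 0 0.0046 0.035 0 0.45" --pt "0 0 0 0.0046 0.035 0 0.45" --pt "0 0 0 0.0046 0.035 0 0.45" --pt "0 0 0 0.0046 0.035 0 0.45" --pt "0 0 0 0.0046 0.035 0 0.45" --pt "0 0 0 0.0046 0.035 0 0.45" --pt "0 0 0 0.0046 0.035 0 0.45"

```text
time: 29.38
tool_pos: [0.5713, -0.1424, 0.1585]
tcp_rot: [3.141, -0.001, 0.001]
wrist_force: [0.3, 0.2, -0.2]
width: 0.45
grip_force: 0.0
```

Emit:
drive_tool --pt "0 0 0 0.0046 0.035 0 0.45" --pt "0 0 0 0.0046 0.03 0 0.45" --pt "0 0 0 0 0 0 0.45" --pt "0 0 0 0 0 0 0.45" --pt "0 0 0 0 0 0 0.45"

```text
time: 29.8
tool_pos: [0.5802, -0.2053, 0.1578]
tcp_rot: [-3.141, 0.002, 0.001]
wrist_force: [-0.8, 0.2, -0.4]
width: 0.451
grip_force: 0.0
```

```bash
python3 - <<'E'
from look import *
s=status.read_state();print(s["tool_pos"],s["tcp_rot"])
look("tw_placed",[.5075,.35,.02],50)
plan((.5852,-.203,.16,90),(.5852,-.203,.022,90))
E
```

```text
[ 0.58015413 -0.20527096  0.1578237 ] [-3.14083436e+00  1.80681189e-03  6.13027446e-04]
turn z 0.0 (0.0 rows)  shift [ 5.  -1.4 -2.2] mm (0.1 rows)
turn z -0.0 (0.0 rows)  shift [1.00e-01 1.00e-01 1.38e+02] mm (3.4 rows)
```

View pics/tw_placed.png

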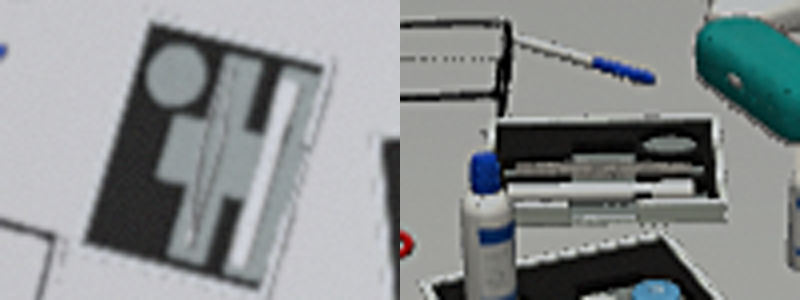

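The tweezers lie within their groove, from (230,65) to (193,245) in the top view, beside the penlight. My picture budget is used up, so further checks will be numeric. Now the eye drops.

Emit:
drive_tool --pt "0 0 0 0.005 -0.002 0.01 0.45" --pt "0 0 0 0 0 0.025 0.45" --pt "0 0 0 0 0 0.03 0.45" --pt "0 0 0 0 0 0.03 0.45" --pt "0 0 0 0 0 0.025 0.45" --pt "0 0 0 0 0 0.015 0.45" --pt "0 0 0 0 0 0 0.45"

```text
time: 30.48
tool_pos: [0.5817, -0.2007, 0.0175]
tcp_rot: [-3.138, -0.002, 0.013]
wrist_force: [-0.6, -0.4, -0.4]
width: 0.449
grip_force: 0.0
```

Emit:
drive_tool --pt "0 0 0 0 0 0 0" --pt "0 0 0 0 0 0 0" --pt "0 0 0 0 0 0 0" --pt "0 0 0 0 0 0 0" --pt "0 0 0 0 0 0 0" --pt "0 0 0 0 0 0 0" --force 30

```text
time: 30.98
tool_pos: [0.5862, -0.204, 0.0239]
tcp_rot: [3.141, -0.001, 0.003]
wrist_force: [0.1, -0.1, -0.5]
width: 0.289
grip_force: 29.4
```

```bash
python3 - <<'E'
from plan import *
s=status.read_state();print(s["tool_pos"],s["width"])
plan((.5852,-.203,.16,90),(.5607,.3782,.16,77),(.5607,.3782,.028,77))
E
```

```text
[ 0.58616904 -0.20396863  0.02387248] 0.28919037124894287
turn z -0.0 (0.0 rows)  shift [  -0.7   -0.9 -136.1] mm (3.3 rows)
turn z 13.0 (1.8 rows)  shift [-154.6 -560.8   -0.7] mm (14.2 rows)
turn z -0.0 (0.0 rows)  shift [-2.00e-01 -1.00e-01  1.32e+02] mm (3.2 rows)
```

Emit:
drive_tool --pt "0 0 0 0 0 -0.01 0" --pt "0 0 0 0 0 -0.025 0" --pt "0 0 0 0 0 -0.035 0" --pt "0 0 0 0 0 -0.035 0" --pt "0 0 0 0 0 -0.03 0" --pt "0 0 6.5 0 0 0 0" --pt "0 0 6.5 0 0 0 0"

```text
time: 31.57
tool_pos: [0.5879, -0.2047, 0.163]
tcp_rot: [3.118, -0.365, 0.012]
wrist_force: [-0.7, 0.3, -0.4]
width: 0.29
grip_force: 29.5
```

Emit:
drive_tool --pt "0 0 0 -0.0097 -0.035 0 0" --pt "0 0 0 -0.0097 -0.035 0 0" --pt "0 0 0 -0.0097 -0.035 0 0" --pt "0 0 0 -0.0097 -0.035 0 0" --pt "0 0 0 -0.0097 -0.035 0 0" --pt "0 0 0 -0.0097 -0.035 0 0" --pt "0 0 0 -0.0097 -0.035 0 0" --pt "0 0 0 -0.0097 -0.035 0 0"

```text
time: 32.23
tool_pos: [0.5728, 0.0882, 0.159]
tcp_rot: [-3.121, 0.357, -0.002]
wrist_force: [0.2, -0.3, -0.2]
width: 0.29
grip_force: 29.5
```

Emit:
drive_tool --pt "0 0 0 -0.0097 -0.035 0 0" --pt "0 0 0 -0.0097 -0.035 0 0" --pt "0 0 0 -0.0097 -0.035 0 0" --pt "0 0 0 -0.0097 -0.035 0 0" --pt "0 0 0 -0.0097 -0.035 0 0" --pt "0 0 0 -0.0097 -0.035 0 0" --pt "0 0 0 -0.0097 -0.035 0 0" --pt "0 0 0 -0.0097 -0.035 0 0"

```text
time: 32.9
tool_pos: [0.5603, 0.3787, 0.1589]
tcp_rot: [-3.121, 0.356, -0.001]
wrist_force: [0.3, -0.0, -0.7]
width: 0.286
grip_force: 29.5
```

Emit:
drive_tool --pt "0 0 0 0 0 0 0" --pt "0 0 0 0 0 0 0" --pt "0 0 0 0 0 0 0"

```text
time: 33.15
tool_pos: [0.5603, 0.3766, 0.1581]
tcp_rot: [3.121, -0.355, 0.0]
wrist_force: [0.0, -0.5, 0.5]
width: 0.294
grip_force: 29.6
```

```bash
python3 - <<'E'
from fit import *; from plan import plan
s=status.read_state();print(s["tool_pos"],s["tcp_rot"],s["width"])
M["eye_drops"]=M["eye_drops"]+[0,0,s["tool_pos"][2]-.0239]
p=read_camera("side"); c=proj(p,s["tool_pos"])
for m in masks_of(p,"eye_drops"):
    x,e=fit("eye_drops",[(p,m["mask"])],(.56,.378,0)); print(m["score"],m["bbox"],c,x,e)
plan((.5607,.3782,.0289,77))
E
```

```text
[0.56032119 0.37661825 0.15811711] [ 3.12077742e+00 -3.55077221e-01  1.69898875e-04] 0.2937143707691817
0.54 [239.8, 94.9, 251.9, 103.4] [245.1230274   91.29601615] [0.56211097 0.37837663 0.0270134 ] 7.716079606542901
turn z -0.1 (0.0 rows)  shift [ -0.5  -2.7 129.1] mm (3.1 rows)
```

Emit:
drive_tool --pt "0 0 0 0 -0.002 0.02 0" --pt "0 0 0 0 0 0.03 0" --pt "0 0 0 0 0 0.03 0" --pt "0 0 0 0 0 0.025 0" --pt "0 0 0 0 0 0.015 0" --pt "0 0 0 0 0 0.006 0" --pt "0 0 0 0 0 0.001 0" --pt "0 0 0 0 0 0 0"

```text
time: 33.92
tool_pos: [0.5618, 0.3787, 0.0317]
tcp_rot: [-3.121, 0.357, -0.001]
wrist_force: [-0.0, -0.1, 0.3]
width: 0.294
grip_force: 29.6
```

Emit:
drive_tool --pt "0 0 0 0 0 0.001 0" --pt "0 0 0 0 0 0 0"

```text
time: 34.08
tool_pos: [0.5624, 0.3797, 0.0319]
tcp_rot: [-3.119, 0.356, -0.004]
wrist_force: [0.1, -0.5, -0.4]
width: 0.289
grip_force: 29.6
```

Emit:
drive_tool --pt "0 0 0 0 0 0.001 0" --pt "0 0 0 0 0 0 0"

```text
time: 34.25
tool_pos: [0.5615, 0.3793, 0.0299]
tcp_rot: [-3.12, 0.356, -0.002]
wrist_force: [-1.0, 0.2, -0.2]
width: 0.293
grip_force: 29.6
```

Emit:
drive_tool --pt "0 0 0 0 0 0.001 0" --pt "0 0 0 0 0 0 0"

```text
time: 34.42
tool_pos: [0.5609, 0.3789, 0.0279]
tcp_rot: [-3.121, 0.356, -0.0]
wrist_force: [-0.1, 0.3, -0.3]
width: 0.293
grip_force: 29.6
```

Emit:
drive_tool --pt "0 0 0 0 0 0.001 0" --pt "0 0 0 0 0 0 0"

```text
time: 34.58
tool_pos: [0.5607, 0.3788, 0.0265]
tcp_rot: [3.121, -0.356, -0.0]
wrist_force: [-0.7, 0.1, -0.3]
width: 0.29
grip_force: 29.6
```

Emit:
drive_tool --pt "0 0 0 0 0 0.001 0" --pt "0 0 0 0 0 0 0"

```text
time: 34.75
tool_pos: [0.5611, 0.3789, 0.0264]
tcp_rot: [3.121, -0.356, 0.0]
wrist_force: [-1.2, -1.2, 4.0]
width: 0.289
grip_force: 29.7
```

Emit:
drive_tool --pt "0 0 0 0 0 -0.0005 0" --pt "0 0 0 0 0 0 0.45" --pt "0 0 0 0 0 0 0.45" --pt "0 0 0 0 0 0 0.45" --pt "0 0 0 0 0 0 0.45" --pt "0 0 0 0 0 -0.02 0.45" --pt "0 0 0 0 0 -0.03 0.45" --pt "0 0 0 0 0 -0.04 0.45"

```text
time: 35.42
tool_pos: [0.5582, 0.3771, 0.1129]
tcp_rot: [3.116, -0.356, -0.01]
wrist_force: [0.5, 0.1, -0.3]
width: 0.453
grip_force: 0.0
```

Emit:
drive_tool --pt "0 0 0 0 0 -0.04 0.45" --pt "0 0 0 0 0 -0.04 0.45" --pt "0 0 0 0 0.035 0 0.45" --pt "0 0 0 0 0.035 0 0.45" --pt "0 0 0 0 0.035 0 0.45" --pt "0 0 0 0 0.035 0 0.45" --pt "0 0 0 0 0.035 0 0.45" --pt "0 0 0 0 0.035 0 0.45"

```text
time: 36.08
tool_pos: [0.5129, 0.1728, 0.1962]
tcp_rot: [3.121, -0.356, 0.0]
wrist_force: [-0.1, -0.2, 0.4]
width: 0.452
grip_force: 0.0
```

Emit:
drive_tool --pt "0 0 0 0 0.035 0 0.45" --pt "0 0 0 0 0.035 0 0.45" --pt "0 0 0 0 0.035 0 0.45" --pt "0 0 0 0 0.035 0 0.45" --pt "0 0 0 0 0.035 0 0.45" --pt "0 0 0 0 0.035 0 0.45" --pt "0 0 0 0 0 0 0.45" --pt "0 0 0 0 0 0 0.45"

```text
time: 36.75
tool_pos: [0.4659, -0.0318, 0.1964]
tcp_rot: [-3.12, 0.363, -0.001]
wrist_force: [-0.3, 0.6, -0.1]
width: 0.451
grip_force: 0.0
```

```bash
python3 - <<'E'
from fit import *
T={"lens_kit_tray":(.4535,.166,.1365),"eye_kit_tray":(.5078,.3535,-.227)}
G={"lens_case":("lens_kit_tray",25,-12,-1.57),"lens_spray":("lens_kit_tray",-47,25,0),"penlight":("eye_kit_tray",0,-46,-1.57),"tweezers":("eye_kit_tray",0,-6,-1.57),"eye_drops":("eye_kit_tray",46,36,0)}
M["penlight"]=M["penlight"]-[0,0,.003]; M["tweezers"]=M["tweezers"]-[0,0,.003]
print(status.read_state()["tool_pos"])
for n in("top","side"):
    p=read_camera(n)
    for o,(t,x,y,a) in G.items():
        c=pose(np.array([[x/1000,y/1000,0]]),T[t])[0]; g=np.array([c[0],c[1],a+T[t][2]])
        Mo=M[o]; M[o]=Mo+[0,0,.005]; u=uv(p,pose(M[o],g)).mean(0)
        for m in masks_of(p,o):
            ys,xs=np.nonzero(m["mask"])
            if np.hypot(xs.mean()-u[0],ys.mean()-u[1])<15 and len(xs)<1200:
                f,e=fit(o,[(p,m["mask"])],g); d=(f[:2]-g[:2])*1000; k=T[t][2]
                print(n,o,round(m["score"],2),"off tray-axes mm",np.round([d[0]*np.cos(k)+d[1]*np.sin(k),-d[0]*np.sin(k)+d[1]*np.cos(k)],1),"yaw",round(np.degrees(f[2]-g[2]),1),"rms px",round(e,2))
        M[o]=Mo
E
```

```text
[ 0.4659183  -0.03182894  0.19638171]
top lens_case 0.81 off tray-axes mm [-2.8 -1.1] yaw 2.2 rms px 0.51
top lens_spray 0.53 off tray-axes mm [-2.8 -0.2] yaw 0.2 rms px 0.34
top penlight 0.63 off tray-axes mm [-1.1  2. ] yaw 1.1 rms px 2.13
side lens_case 0.59 off tray-axes mm [-0.5  1.1] yaw 10.2 rms px 0.94
side lens_spray 0.62 off tray-axes mm [-0.1  2.1] yaw 4.4 rms px 0.91
side penlight 0.56 off tray-axes mm [-10.2  11.1] yaw -36.4 rms px 4.67
```

```bash
python3 - <<'E'
from fit import *
c0=np.array([.5607,.3782])
for n in("top","side"):
    p=read_camera(n); I=p["color"].astype(int); ec=proj(p,[*c0,.058]); eb=proj(p,[*c0,.03])
    red=(I[...,0]>110)&(I[...,0]>I[...,1]*1.8)&(I[...,0]>I[...,2]*1.8)
    k,lab,st,ce=cv2.connectedComponentsWithStats(red.astype(np.uint8))
    print(n,"expected cap",ec.round(1),"label",eb.round(1))
    for i in range(1,k):
        if np.hypot(*(ce[i]-ec))<30: print("  red",ce[i].round(1),st[i],"world@58",at(p,*ce[i],.058).round(4))
    for m in masks_of(p,"eye_drops"): print("  mask",round(m["score"],2),m["bbox"])
E
```

```text
top expected cap [136.5 174.7] label [140.1 176.7]
  red [136.3 173.9] [135 172   4   4  12] world@58 [0.5628 0.3788 0.058 ]
  mask 0.56 [137.4, 172.4, 147.3, 180.2]
side expected cap [245.4 125.7] label [245.5 134.9]
  mask 0.35 [220.7, 177.9, 248.2, 192.9]
```

Emit:
drive_tool --pt "0 0 0 0 0 -0.035 0.45" --pt "0 0 0 0 0 -0.035 0.45" --pt "0 0 0 0 0 -0.035 0.45" --pt "0 0 0 0 0 -0.035 0.45" --pt "0 0 0 0 0 -0.035 0.45" --pt "0 0 0 0 0 0 0.45" --pt "0 0 0 0 0 0 0.45"

```text
time: 38.13
tool_pos: [0.4677, -0.0306, 0.3745]
tcp_rot: [3.121, -0.357, 0.01]
wrist_force: [-0.9, -0.5, 0.3]
width: 0.452
grip_force: 0.0
```

```bash
python3 - <<'E'
from fit import *
p=read_camera("side"); I=p["color"].astype(int); print(proj(p,[.5607,.3782,.059]),proj(p,[.5607,.3782,.005]))
red=(I[...,0]>100)&(I[...,0]>I[...,1]*1.8)&(I[...,0]>I[...,2]*1.8)
k,lab,st,ce=cv2.connectedComponentsWithStats(red.astype(np.uint8))
for i in range(1,k):
    if np.hypot(*(ce[i]-[245,130]))<25: print("red",ce[i].round(1),st[i])
for o in("eye_drops","tweezers","penlight","screwdriver_small"):
    for m in masks_of(p,o): print(o,round(m["score"],2),m["bbox"])
E
```

```text
[245.39160873 125.38877834] [245.53380701 142.95372258]
red [246.3 125.2] [245 124   4   4  11]
eye_drops 0.16 [185.5, 167.0, 268.8, 210.5]
penlight 0.56 [208.0, 151.4, 252.0, 158.4]
screwdriver_small 0.42 [193.3, 145.1, 213.3, 185.3]
```

```bash
python3 -c "
from workcell import workorder; print(workorder.finish_job())"
```

```text
the job is handed in; nothing more can be done
None
```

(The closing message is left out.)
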